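# Turn out the soap bars and re-latch the spring-lift moulds

### The job

Turn every soap bar out of the spring-lift moulds and lay the bars flat, top face up, next to each other on the floor of the wooden tray. Leave all four moulds, also those that were empty, with the lifter plate clicked and latched down ready for refilling: each full push clicks a plate between sprung up and latched down, and since you cannot count on seeing which it is, feel for it. Leave the bowl, the tins and the spoon where they are.

Things in the scene. Friction and masses are not known exactly. Their poses are not given: they have to be found in the camera images.
- mould_a: Spring-lift soap mould, one of four alike (a to d): grey metal block 86 (x) x 106 (y) x 60 mm high, 3 kg, standing on rubber feet, with an open cavity 56 (x) x 76 (y) mm. Origin: centre of its underside, z up, y along the cavity's long side. The cavity's floor is a steel lifter plate, 52 x 72 mm, on a push-push catch (its states: see mould_b, c and d).
- mould_b: Mould like mould_a. Lifter plate heights, all four moulds: raised, the plate's top is 13 mm below the rim (z = 47 mm above the origin); latched down, 27.5 mm below the rim (z = 32.5 mm); at its hard stop, 36 mm below the rim. At the start some plates may be raised and others latched, empty moulds included; the state does not report the plates: feel for the height.
- mould_c: Mould like mould_a. Catch, all four moulds: push the plate, or the bar lying on it, down to its hard stop and let go, and it changes over: raised becomes latched, latched springs up to raised and takes the bar with it. A push on a latched plate of less than 4 mm changes nothing, nor does a short push on a raised one; the stop lies 8 mm below latched, 22.5 mm below raised.
- mould_d: Mould like mould_a. Forces, all four moulds: the plate starts to move at 4 N when raised, takes up to 10 N on the way to the hard stop, and a light touch of up to 4 N does not move a latched plate, so a touch of 3 N with closed fingertips finds its height.
- bar_a: Cream soap bar like the others, 52 (x) x 72 (y) x 27 mm thick, 90 to 145 g; starts in the cavity of the mould of its letter, 2 mm clear all round, or is absent (None). Origin: centre of its underside, z up. On a latched plate its top is level with the rim (no grip); on a raised one it stands 14 mm proud and the fingertips can grip its long sides (52 mm apart).
- bar_b: Cream soap bar like the others, 52 (x) x 72 (y) x 27 mm thick, 90 to 145 g; starts in the cavity of the mould of its letter, 2 mm clear all round, or is absent (None). Origin: centre of its underside, z up. On a latched plate its top is level with the rim (no grip); on a raised one it stands 14 mm proud and the fingertips can grip its long sides (52 mm apart).
- bar_c: Cream soap bar like the others, 52 (x) x 72 (y) x 27 mm thick, 90 to 145 g; starts in the cavity of the mould of its letter, 2 mm clear all round, or is absent (None). Origin: centre of its underside, z up. On a latched plate its top is level with the rim (no grip); on a raised one it stands 14 mm proud and the fingertips can grip its long sides (52 mm apart).
- bar_d: Cream soap bar like the others, 52 (x) x 72 (y) x 27 mm thick, 90 to 145 g; starts in the cavity of the mould of its letter, 2 mm clear all round, or is absent (None). Origin: centre of its underside, z up. On a latched plate its top is level with the rim (no grip); on a raised one it stands 14 mm proud and the fingertips can grip its long sides (52 mm apart).
- tray: Rubberwood tray lying loose on the worktop, 300 (x) x 130 (y) mm, 12 mm high, floor 6 mm thick, walls 6 mm thick (inside 288 x 118 mm), 500 g; origin at the centre of its underside, z up. Three bars fit in a row along its x with their long sides along x, for example at x = -92, 0 and 92 mm.
- bowl: Bystander: purple ceramic bowl, 120 mm across, 60 mm high; origin at the centre of its foot.
- tin_low: Bystander: closed steel tin, 92 mm across, 52 mm high; origin at the centre of its underside.
- tin_tall: Bystander: closed steel tin, 80 mm across, 82 mm high; origin at the centre of its underside.
- spoon: Bystander: steel teaspoon, 140 mm long, lying along its x; origin at about its middle, underneath.

How it is judged:
By the outcome, as a careful person would: the job done as asked, in the order asked, and still so for the second after the job is handed in, with the robot touching nothing.
Of bar_a, bar_b, bar_c, bar_d only 2 to 3 are there at a start; the rules pass over those that are not, and their reading is None.
At some moment in a run one of tray may be knocked a few centimetres aside while the robot is not near it.
Once in a run the grip may slacken for a moment while it holds something.
It also fails if it takes over 210 s, if anything falls off the work surface, if the arm or the gripper's body presses on something with over 40 N, if the wrist force passes 120 N, or if a joint passes its speed limit or range.

### The arm

A 6-joint arm with a two-finger parallel gripper is mounted at the origin on the work surface. World frame = base frame: x ahead of the robot, y to its left, z up, the work surface at z = 0. Lengths are in m, angles in rad, forces in N, time in s.
With the tool pointing down it reaches from about 0.25 to 0.775 m from the base axis. Payload 4 kg.
Tool frame: the origin (TCP) lies on the centre line of the jaws, within the pads' length; the fingertips stand 25 mm ahead of it and the grasp point (between the pads) lies 6 mm ahead of it; z points along the fingers, y is the line along which they close (so a half turn about z gives the same grasp; the last joint's range is limited). The gripper opens to 94 mm and grips with 3 to 60 N. Pads are 16 mm wide; open, the fingers measure 119 mm over their backs; the gripper's body (75 mm by 177 mm) begins 78 mm behind the grasp point.
Start: joints at [-1.308, 0.087, 1.371, -0, 1.684, -0.103], TCP at [0.197, -0.514, 0.231] pointing down, gripper open.
Joint ranges: [-3.1, 3.1], [-0.76, 2.03], [0.27, 2.55], [-1.08, 4.22], [0.17, 2.65], [-2.57, 2.57]. Speed limits (rad/s): [2.79, 2.79, 3.14, 3.14, 3.14, 3.14].

### API

Orientations are given as [roll, pitch, yaw] about the fixed x, y, z axes, in that order (R = Rz(yaw) Ry(pitch) Rx(roll)).
In Python, from bench import sensors, optics, ticket gives the robot as it stands.
- The arm moves only by the tool send_rows, never from a script. Its argument "rows" is a list of rows, each a list of 6 numbers: the shift along the world's x, y, z in mm, then the turn, a rotation vector about the world's x, y, z in rad. In form: [[x, y, z, wx, wy, wz], ...]. A call has 1 to 8 rows; each row shifts and turns the commanded pose from where the row before left it; what a row does not reach is not made up. A row lasts 1/12 s, in which the tool goes at most 41.7 mm and 7.16 degrees, less where a joint would pass 70% of its speed; a pose out of reach is approached as far as the arm can. A call is refused whole if a number of a shift passes 41.7 or a number of a turn 0.125, either way. A call with a gripper value outside its range is refused whole. "grip" is the finger opening in mm, from 0 to 94, set as the call begins (left out, the last holds). The fingers move at their own pace and stop on an object; the grip force is fixed at half the most. Time passes only in rows, so rows that do not move let the fingers close. It gives the time, the measured TCP pose, the force, the opening and the grip force at its end, in the units of the state.
- sensors.get_obs(): the state, without advancing time (a new reading comes with each control period).
- optics.snapshot(name): name is "side" or "top" or "wrist"; returns the picture (420x560x3 uint8, red, green, blue); there is no depth.
- optics.camera_model(name): a dict with "vertical_fov" (degrees; the focal length in pixels is half the picture's height over the tangent of half this angle, whatever the lens; pixels are square), "cx", "cy" (the principal point, pixels), "k1" (the pictures are not rectified: a ray, as slopes to the right and down, at radius r is drawn at 1 + k1 r^2 times it, then the intrinsics apply), "R" (3x3) and "t" (3): a world point X has camera coordinates R X + t. Camera axes: x right, y down, z forward; pixel columns grow to the right and rows downward; lengths in m; the calibration is good to about 2 mm. A picture is of the moment at which its call begins: read the wrist's pose just before it. camera_model takes no time and is no camera call; for the wrist camera it gives the pose at the moment of the call.
- ticket.close_job(): hands the job in; it is judged then, once.
The state is a dict: "time": time; "joint_positions": joint angles; "qvel": joint speeds; "joint_torque": joint torques, N m; "tool_pos": TCP position; "ee_rot": TCP orientation; "wrist_force": force on the tool from outside, world axes, zero at the start; "wrist_torque": the same for the moment, N m; "width": finger opening in m; "finger_force": force on a finger pad.
Only numpy, scipy, OpenCV 4.12 (cv2) and the standard library are available. Lean on these libraries where they do the work, as an engineer would, in place of code of your own. Each camera call takes 0.05 s, during which the arm holds its last target. There are 200 camera calls.

## Working session

There is one attempt and no reset: what is moved stays moved. The work goes in short steps, Python scripts to look and compute and a tool call to move; the robot and the scene stay as the last step left them, time stands still between calls to the robot, and variables do not carry over. Pictures are saved under pics/ and viewed, at most 14 in all, crops included, and the job is handed in when it is done.

Besides the shell and the picture viewer there is one more tool, called after "Call:" in YAML: its name, and indented under it one key for each argument. send_rows: Moves the arm, as the interface text tells. Its arguments: {"type":"object","properties":{"rows":{"type":"array"},"grip":{"type":"number"}},"required":["rows"]}

```bash
mkdir -p pics; ls; python3 - <<'E'
from bench import sensors, optics
import cv2
o=sensors.get_obs();print(o)
for n in("top","side"):
    cv2.imwrite(f"pics/{n}0.png",cv2.cvtColor(optics.snapshot(n),cv2.COLOR_RGB2BGR));print(n,optics.camera_model(n))
E
```

```text
pics
{'time': 0.0, 'joint_positions': array([-1.30811518e+00,  8.79452073e-02,  1.37222445e+00, -4.87402869e-05,
        1.68360344e+00, -1.03090562e-01]), 'qvel': array([-0.00042319, -0.0001438 ,  0.00083314, -0.00042424, -0.00125876,
        0.00017608]), 'joint_torque': array([-4.66430320e-04, -3.40176809e+01, -3.02434373e+01,  7.19235744e-02,
        3.29166837e-02, -1.67183757e-04]), 'tool_pos': array([ 0.19657627, -0.5131459 ,  0.2293246 ]), 'ee_rot': array([-3.13941880e+00, -1.76199547e-04,  3.65766085e-01]), 'wrist_force': array([-0.09878761, -0.50417264,  0.31095606]), 'wrist_torque': array([ 0.0195612 , -0.00154949, -0.02379573]), 'finger_force': 0.0, 'width': 0.09411356776501395}
top {'vertical_fov': 47.43329305136948, 'cx': 276.4281574255154, 'cy': 212.9848571906543, 'k1': 0.027631157683061056, 'R': array([[ 0.00457032, -0.99990616,  0.01291485],
       [-0.9948541 , -0.00585367, -0.10114872],
       [ 0.10121483, -0.01238611, -0.99478749]]), 't': array([-0.08861205,  0.61099109,  1.35500729])}
side {'vertical_fov': 52.65774251386586, 'cx': 277.03577405353127, 'cy': 209.03705362776753, 'k1': -0.03685892341574553, 'R': array([[-0.96599041, -0.2581382 ,  0.0150728 ],
       [-0.19386317,  0.68442504, -0.7028367 ],
       [ 0.1711128 , -0.68185558, -0.71119152]]), 't': array([0.57780106, 0.21404721, 1.21924752])}
```

View pics/top0.png

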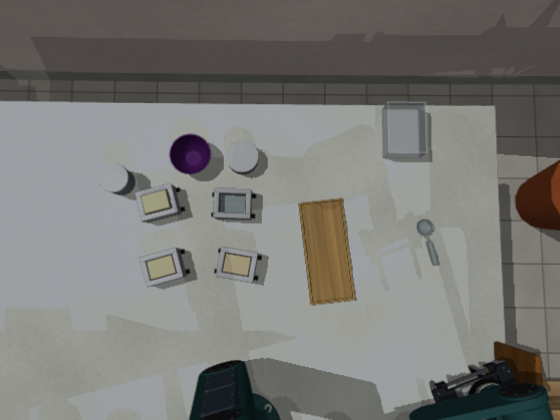

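View pics/side0.png

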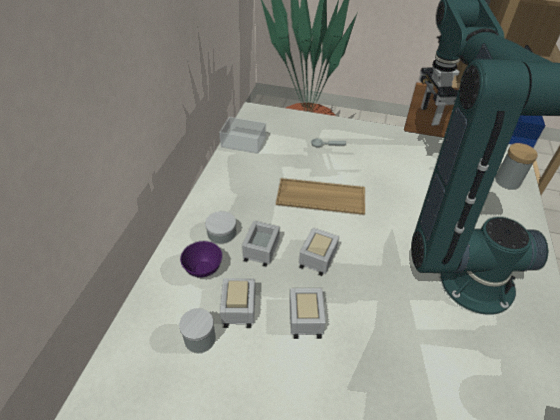

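The top view shows the moulds at px (158,203), (163,267), (238,265) with bars and (234,204) empty. The tray is at (327,251), and the bowl and tins are close to the upper moulds. Next I'll write the helpers and get rough positions.

```bash
cat > h.py <<'E'
import numpy as np, cv2
from bench import sensors, optics
def K(m):
    f=210/np.tan(np.radians(m["vertical_fov"]/2)); return np.array([[f,0,m["cx"]],[0,f,m["cy"]],[0,0,1.]]),np.array([m["k1"],0,0,0.])
def ray(m,px):
    k,d=K(m); u=cv2.undistortPoints(np.float64(px).reshape(-1,1,2),k,d,criteria=(3,50,1e-10)).reshape(-1,2) if 0 else cv2.undistortPoints(np.float64(px).reshape(-1,1,2),k,d).reshape(-1,2)
    return -m["R"].T@m["t"], np.c_[u,np.ones(len(u))]@m["R"]
def at_z(m,px,z):
    c,d=ray(m,px); return c+d*((z-c[2])/d[:,2])[:,None]
def proj(m,X):
    k,d=K(m); return cv2.projectPoints(np.float64(X).reshape(-1,1,3),cv2.Rodrigues(m["R"])[0],m["t"],k,d)[0].reshape(-1,2)
def tri(ms,pxs):
    A=np.zeros((3,3));b=np.zeros(3);L=[]
    for m,p in zip(ms,pxs):
        c,d=ray(m,[p]);d=d[0]/np.linalg.norm(d[0]);P=np.eye(3)-np.outer(d,d);A+=P;b+=P@c;L.append((c,P))
    X=np.linalg.solve(A,b);return X,[np.linalg.norm(P@(X-c)) for c,P in L]
def snap(n,f=None):
    m=optics.camera_model(n);im=cv2.cvtColor(optics.snapshot(n),cv2.COLOR_RGB2BGR)
    if f: cv2.imwrite(f"pics/{f}.png",im)
    return m,im
E
python3 - <<'E'
from h import *
m=optics.camera_model("top");s=optics.camera_model("side")
for n,p,q in(("P",(158,202),(238,294)),("Q",(161,267),(308,306)),("R",(237,264),(320,244)),("S",(234,204),(262,240)),("tray",(327,251),(321,196)),("tall",(118,180),(197,325)),("low",(243,157),(221,225))):
    print(n,at_z(m,[p],.06 if n!="tray" else .01).round(3),[np.round(v,4) for v in tri([m,s],[p,q])])
w=optics.camera_model("wrist");print(w["vertical_fov"],-w["R"].T@w["t"],w["R"].round(3))
E
```

```text
P [[0.638 0.251 0.06 ]] [array([0.6384, 0.2519, 0.0548]), array([0.0001, 0.0001])]
Q [[0.455 0.237 0.06 ]] [array([0.4537, 0.238 , 0.0544]), array([0.0012, 0.0012])]
R [[0.464 0.025 0.06 ]] [array([0.4631, 0.0251, 0.0558]), array([0.0009, 0.0009])]
S [[0.634 0.036 0.06 ]] [array([0.6361, 0.0376, 0.0331]), array([0.0006, 0.0006])]
tray [[ 0.503 -0.234  0.01 ]] [array([ 0.5034, -0.2352,  0.0007]), array([0.0004, 0.0004])]
tall [[0.7   0.365 0.06 ]] [array([0.7035, 0.3668, 0.0576]), array([0.003, 0.003])]
low [[0.77  0.012 0.06 ]] [array([0.7756, 0.0133, 0.0329]), array([0., 0.])]
66.73161108740769 [ 0.26568777 -0.48620483  0.38332726] [[ 0.357 -0.934 -0.001]
 [-0.903 -0.345  0.257]
 [-0.241 -0.09  -0.966]]
```

Call:
send_rows:
  rows:
    - [15,27,3,0,0,0.05]
    - [15,27,3,0,0,0.05]
    - [15,27,3,0,0,0.05]
    - [15,27,3,0,0,0.05]
    - [15,27,3,0,0,0.05]
    - [15,27,3,0,0,0.05]
    - [15,27,3,0,0,0.05]
    - [15,27,3,0,0,0.05]
  grip: 0

```text
time: 0.77
tool_pos: [0.317, -0.296, 0.2542]
ee_rot: [-3.141, -0.0, 0.768]
wrist_force: [0.7, -0.6, -0.8]
width: 0.0437
finger_force: 0.0
```

Call:
send_rows:
  rows:
    - [15,27,3,0,0,0.05]
    - [15,27,3,0,0,0.05]
    - [15,27,3,0,0,0.05]
    - [15,27,3,0,0,0.05]
    - [15,27,3,0,0,0.05]
    - [15,27,3,0,0,0.05]
    - [15,27,3,0,0,0.05]
    - [15,27,3,0,0,0.05]

```text
time: 1.43
tool_pos: [0.437, -0.08, 0.2783]
ee_rot: [-3.141, 0.0, 1.168]
wrist_force: [0.8, -0.6, 0.0]
width: 0.0006
finger_force: 0.0
```

Call:
send_rows:
  rows:
    - [15,27,3,0,0,0.05]
    - [15,27,3,0,0,0.05]
    - [15,27,3,0,0,0.05]
    - [15,27,3,0,0,0.05]
    - [15,27,3,0,0,0.05]
    - [15,27,3,0,0,0.05]
    - [15,27,3,0,0,0.05]
    - [0,0,0,0,0,0.05]

```text
time: 2.1
tool_pos: [0.5431, 0.1117, 0.2982]
ee_rot: [-3.141, -0.002, 1.573]
wrist_force: [-1.5, -0.7, -0.3]
width: 0.0009
finger_force: 0.0
```

```bash
python3 - <<'E'
from h import *
o=sensors.get_obs();print(o["tool_pos"],o["ee_rot"],o["joint_positions"],o["wrist_force"])
import pickle
pickle.dump(snap("wrist","w1"),open("w1.p","wb"))
E
```

```text
[0.54314735 0.11171267 0.29819347] [-3.14055785e+00 -2.20055842e-03  1.57347801e+00] [0.09924686 0.09489311 1.22950768 0.00236188 1.81800902 0.09714105] [-1.53367938 -0.7204878  -0.33812401]
```

View pics/w1.png

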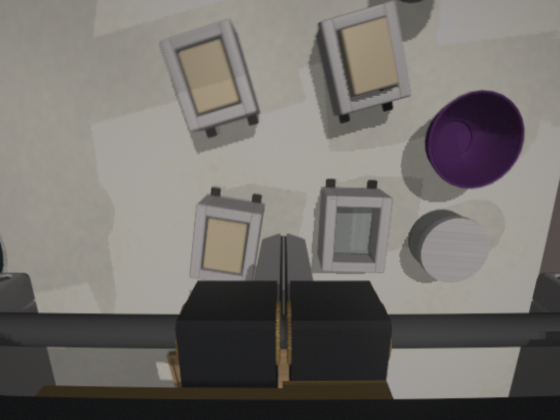

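```bash
cat > fit.py <<'E'
from h import *
from scipy.optimize import differential_evolution as DE
def rect(x,y,a,w,l,z,n=40):
    t=np.linspace(-.5,.5,n);e=np.full(n,.5)
    P=np.r_[np.c_[t*w,e*l],np.c_[t*w,-e*l],np.c_[e*w,t*l],np.c_[-e*w,t*l]]
    c,s=np.cos(a),np.sin(a);return np.c_[x+P[:,0]*c-P[:,1]*s,y+P[:,0]*s+P[:,1]*c,np.full(len(P),z)]
def gmag(im):
    g=cv2.GaussianBlur(im,(0,0),.8).astype(np.float32);gx=cv2.Sobel(g,5,1,0);gy=cv2.Sobel(g,5,0,1)
    return np.minimum(np.sqrt((gx**2+gy**2)).max(2),150)
def score(views,X):
    s=0
    for m,g in views:
        p=proj(m,X).astype(np.float32); s+=cv2.remap(g,p[:,0],p[:,1],1,borderValue=0).mean()
    return s/len(views)
def fit(views,x0,y0,a0,da,rects,d=.015):
    f=lambda v:-sum(score(views,rect(*v,*r)) for r in rects)
    r=DE(f,[(x0-d,x0+d),(y0-d,y0+d),(a0-da,a0+da)],seed=1,popsize=25,tol=1e-4);return r.x,-r.fun
MOULD=[(.086,.106,.06),(.056,.076,.06)]
def draw(im,m,X,c): 
    for p in proj(m,X): cv2.circle(im,tuple(int(v) for v in np.round(p*8)),4,c,-1,shift=3)
E
python3 - <<'E'
from fit import *
import pickle
m,im=pickle.load(open("w1.p","rb"));t=optics.camera_model("top");ti=cv2.imread("pics/top0.png");s=optics.camera_model("side");si=cv2.imread("pics/side0.png")
W=(m,gmag(im));T=(t,gmag(ti));S=(s,gmag(si));vis=im.copy();tv=ti.copy();res={}
for n,x,y in(("P",.638,.251),("Q",.455,.237),("R",.463,.025),("S",.634,.036)):
    a,b=fit([W],x,y,0,.5,MOULD);c,d=fit([W,T,S],x,y,0,.5,MOULD)
    print(n,a.round(4),round(b),c.round(4),round(d),[(z,[round(score([v],rect(*c,.052,.072,z))) for v in(W,T,S)]) for z in(.0595,.0745)])
    for r in MOULD: draw(vis,m,rect(*c,*r,n=15),(0,0,255));draw(tv,t,rect(*c,*r,n=15),(0,0,255))
    res[n]=c
pickle.dump(res,open("res.p","wb"))
for f in (0,.3): pass
a=fit([T,S],.503,-.234,0,.4,[(.300,.130,.012),(.288,.118,.012)],.03);print("tray",a[0].round(4),a[1]);draw(tv,t,rect(*a[0],.3,.13,.012,n=20),(0,255,0))
cv2.imwrite("pics/v1.png",np.vstack([cv2.resize(vis[:300,140:420],None,fx=2,fy=2)[:,:],])[:600]);cv2.imwrite("pics/v2.png",cv2.resize(tv[140:320,90:370],None,fx=2.8,fy=2.8))
E
```

```text
P [0.6382 0.2547 0.2658] 173 [0.6374 0.2579 0.2692] 197 [(0.0595, [74, 107, 109]), (0.0745, [96, 117, 112])]
Q [0.4542 0.2362 0.2845] 191 [0.4583 0.2378 0.2711] 207 [(0.0595, [99, 128, 121]), (0.0745, [86, 141, 69])]
R [ 0.4645  0.0263 -0.1757] 185 [ 0.4645  0.0267 -0.1756] 198 [(0.0595, [93, 116, 96]), (0.0745, [83, 115, 82])]
S [ 0.6377  0.0415 -0.0213] 208 [ 0.6378  0.0421 -0.0278] 211 [(0.0595, [51, 95, 100]), (0.0745, [39, 102, 65])]
tray [ 0.5046 -0.2287  0.1189] 236.51315307617188
```

View pics/v1.png

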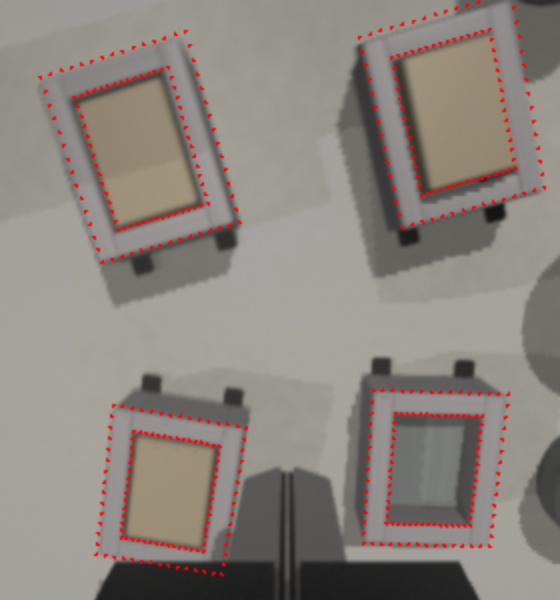

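View pics/v2.png

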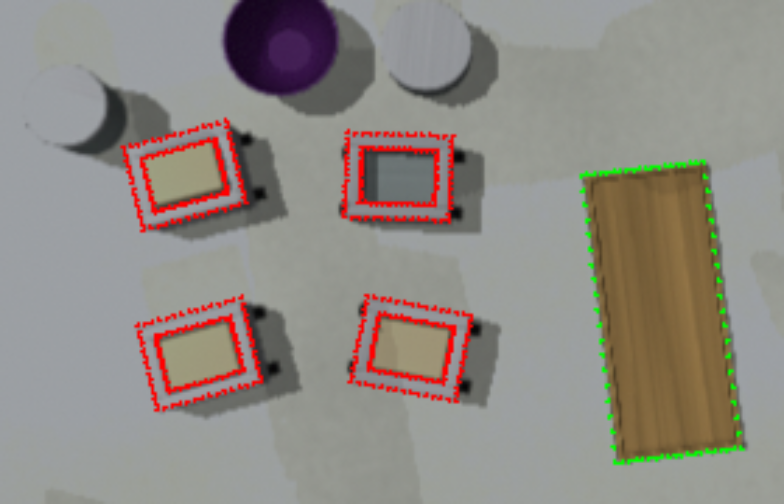

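The fits match the pictures. The S, R and tray outlines sit tight, P and Q within about 3 mm. The bar in P looks raised, while those in Q and R look level with the rim. I'll start with R, at about (0.4645, 0.0265), and feel for it.

Call:
send_rows:
  rows:
    - [-15.7,-17,-20,0,0,-0.036]
    - [-15.7,-17,-20,0,0,-0.036]
    - [-15.7,-17,-20,0,0,-0.036]
    - [-15.7,-17,-20,0,0,-0.036]
    - [-15.7,-17,-20,0,0,-0.036]
    - [0,0,-40,0,0,0]
    - [0,0,-32,0,0,0]
    - [0,0,0,0,0,0]

```text
time: 2.82
tool_pos: [0.4574, 0.0219, 0.12]
ee_rot: [-3.127, 0.002, 1.383]
wrist_force: [-1.0, 0.8, -1.2]
width: 0.0006
finger_force: 0.0
```

Call:
send_rows:
  rows:
    - [0,0,0,0,0,0]
    - [0,0,0,0,0,0]

```text
time: 2.98
tool_pos: [0.4642, 0.0222, 0.1293]
ee_rot: [3.139, -0.0, 1.385]
wrist_force: [0.8, 0.4, 0.2]
width: 0.0007
finger_force: 0.0
```

Call:
send_rows:
  rows:
    - [0,4,-15,0,0,0]
    - [0,0,-15,0,0,0]
    - [0,0,-6,0,0,0]
    - [0,0,-3,0,0,0]
    - [0,0,0,0,0,0]

```text
time: 3.4
tool_pos: [0.464, 0.0264, 0.0896]
ee_rot: [3.14, -0.0, 1.386]
wrist_force: [-0.7, -0.2, 0.7]
width: 0.0003
finger_force: 0.0
```

Call:
send_rows:
  rows:
    - [0,0,-3,0,0,0]
    - [0,0,-2,0,0,0]
    - [0,0,0,0,0,0]

```text
time: 3.65
tool_pos: [0.4642, 0.0263, 0.0846]
ee_rot: [3.139, -0.0, 1.386]
wrist_force: [0.6, -0.3, 2.2]
width: 0.0006
finger_force: 0.5
```

Contact came at TCP z = 0.0846, so R is latched. Now a full push.

Call:
send_rows:
  rows:
    - [0,0,-3,0,0,0]
    - [0,0,-3,0,0,0]
    - [0,0,-2,0,0,0]
    - [0,0,-1,0,0,0]
    - [0,0,0,0,0,0]

```text
time: 4.07
tool_pos: [0.4642, 0.0263, 0.0766]
ee_rot: [3.139, -0.0, 1.386]
wrist_force: [-2.1, 0.5, 6.3]
width: 0.0006
finger_force: 3.8
```

Call:
send_rows:
  rows:
    - [0,0,-1,0,0,0]
    - [0,0,-1,0,0,0]
    - [0,0,0,0,0,0]

```text
time: 4.32
tool_pos: [0.4643, 0.0263, 0.0765]
ee_rot: [3.139, -0.0, 1.386]
wrist_force: [-5.0, -0.1, 16.2]
width: 0.0007
finger_force: 8.3
```

Hard stop reached: the force rises while z stays put. Now release, open and grip.

Call:
send_rows:
  rows:
    - [0,0,15,0,0,0]
    - [0,0,20,0,0,0]
    - [0,0,15,0,0,0]
    - [0,0,0,0,0,0]
    - [0,0,0,0,0,0]
    - [0,0,0,0,0,0]
    - [0,0,0,0,0,0]
    - [0,0,0,0,0,0]

```text
time: 4.98
tool_pos: [0.4624, 0.0264, 0.1211]
ee_rot: [-3.139, 0.0, 1.386]
wrist_force: [-0.2, -0.2, 0.2]
width: 0.0005
finger_force: 0.0
```

Call:
send_rows:
  rows:
    - [0,0,0,0,0,0]
    - [0,0,0,0,0,0]
    - [0,0,0,0,0,0]
    - [0,0,0,0,0,0]
    - [0,0,0,0,0,0]
    - [0,0,0,0,0,0]
    - [0,0,0,0,0,0]
    - [0,0,0,0,0,0]
  grip: 82

```text
time: 5.65
tool_pos: [0.4633, 0.0264, 0.1225]
ee_rot: [3.141, -0.0, 1.386]
wrist_force: [0.2, 1.0, -0.3]
width: 0.0504
finger_force: 0.0
```

```bash
python3 - <<'E'
from fit import *
o=sensors.get_obs();print(o["time"],o["tool_pos"],o["ee_rot"],o["width"])
m,im=snap("wrist","w2");V=(m,gmag(im))
t,ti=snap("top");s,si=snap("side");T=(t,gmag(ti));S=(s,gmag(si))
a,b=fit([V],.4645,.0265,-.176,.15,MOULD,.01);print(a,b)
for z in(.0595,.0745): print(z,[fit([v],*a[:2],a[2],.1,[(.052,.072,z)],.006) for v in(V,)])
print("tray",fit([T,S],.5046,-.2287,.119,.3,[(.300,.130,.012),(.288,.118,.012)],.04))
E
```

```text
5.65 [0.46325376 0.0263891  0.12254652] [ 3.14142198e+00 -4.08686113e-05  1.38579767e+00] 0.05037472086967969
[ 0.46372375  0.02761863 -0.17589053] 130.06582641601562
0.0595 [(array([ 0.46451299,  0.02977819, -0.16972611]), np.float64(86.9537582397461))]
0.0745 [(array([ 0.46412039,  0.03240659, -0.15790572]), np.float64(89.85092163085938))]
tray (array([ 0.50555614, -0.23450456,  0.11895021]), np.float64(240.2904510498047))
```

View pics/w2.png

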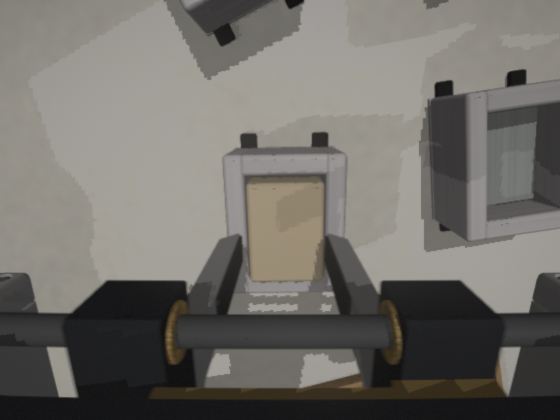

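The bar in R, around px (286,230), now stands proud, overlaps the near rim and is centred between the fingers. Now grasp it.

Call:
send_rows:
  rows:
    - [0,0,0,0,0,0]
    - [0,0,0,0,0,0]
    - [0,0,0,0,0,0]
    - [0,0,-12,0,0,0]
    - [0,0,-12,0,0,0]
    - [0,0,-8,0,0,0]
    - [0,0,-4,0,0,0]
    - [0,0,0,0,0,0]

```text
time: 6.47
tool_pos: [0.4628, 0.0264, 0.086]
ee_rot: [-3.14, 0.0, 1.386]
wrist_force: [-0.5, 0.6, 0.0]
width: 0.0822
finger_force: 0.0
```

Call:
send_rows:
  rows:
    - [0,0,0,0,0,0]
    - [0,0,0,0,0,0]
    - [0,0,0,0,0,0]
    - [0,0,0,0,0,0]
    - [0,0,0,0,0,0]
    - [0,0,0,0,0,0]
  grip: 30

```text
time: 6.97
tool_pos: [0.4635, 0.0263, 0.0867]
ee_rot: [3.141, -0.0, 1.386]
wrist_force: [0.5, 0.2, 0.3]
width: 0.0518
finger_force: 30.0
```

Call:
send_rows:
  rows:
    - [0,0,0,0,0,0]
    - [0,0,8,0,0,0]
    - [0,0,15,0,0,0]
    - [0,0,25,0,0,0]
    - [0,0,25,0,0,0]
    - [0,0,0,0,0,0]

```text
time: 7.47
tool_pos: [0.4659, 0.0263, 0.1652]
ee_rot: [3.132, -0.001, 1.386]
wrist_force: [1.2, -0.3, -1.7]
width: 0.0512
finger_force: 30.0
```

Held: width 51.2 mm, about 1.3 N extra weight. Next I move over the near end of the tray and re-measure it.

Call:
send_rows:
  rows:
    - [-4.3,-22.2,5.4,0,0,-0.1056]
    - [-4.3,-22.2,5.4,0,0,-0.1056]
    - [-4.3,-22.2,5.4,0,0,-0.1056]
    - [-4.3,-22.2,5.4,0,0,-0.1056]
    - [-4.3,-22.2,5.4,0,0,-0.1056]
    - [-4.3,-22.2,5.4,0,0,-0.1056]

```text
time: 7.97
tool_pos: [0.4364, -0.1075, 0.191]
ee_rot: [-3.14, 0.001, 0.747]
wrist_force: [-0.6, -0.1, -0.6]
width: 0.0517
finger_force: 30.0
```

Call:
send_rows:
  rows:
    - [-4.3,-22.2,5.4,0,0,-0.1056]
    - [-4.3,-22.2,5.4,0,0,-0.1056]
    - [-4.3,-22.2,5.4,0,0,-0.1056]
    - [-4.3,-22.2,5.4,0,0,-0.1056]
    - [-4.3,-22.2,5.4,0,0,-0.1056]
    - [-4.3,-22.2,5.4,0,0,-0.1056]
    - [0,0,0,0,0,0]
    - [0,0,0,0,0,0]

```text
time: 8.63
tool_pos: [0.4111, -0.2404, 0.2234]
ee_rot: [-3.14, 0.001, 0.118]
wrist_force: [0.9, 0.3, -1.8]
width: 0.0516
finger_force: 30.0
```

```bash
cat > tray.py <<'E'
from fit import *
import sys
TR=[(.300,.130,.012),(.288,.118,.012)]
def tray(name,x=.505,y=-.232,a=.119,d=.05,da=.3,slots=(-.092,0,.092)):
    o=sensors.get_obs();print("t",o["time"],o["tool_pos"].round(4),o["ee_rot"].round(3),o["width"].round(4))
    m,im=snap("wrist",name);t,ti=snap("top",name+"t");s,si=snap("side",name+"s")
    V,T,S=[(c,gmag(i)) for c,i in((m,im),(t,ti),(s,si))]
    for n,v in(("w",[V]),("t",[T]),("s",[S]),("all",[V,T,S])):
        r,f=fit(v,x,y,a,da,TR,d);print(n,r.round(4),round(f))
    for l in slots: print(l,[round(r[0]+l*np.cos(r[2]),4),round(r[1]+l*np.sin(r[2]),4)])
    for q in TR: draw(im,m,rect(*r,*q,n=30),(0,0,255))
    cv2.imwrite(f"pics/{name}v.png",im)
if __name__=="__main__": tray(sys.argv[1])
E
python3 tray.py tr1
```

```text
Traceback (most recent call last):
  File "tray.py", line 13, in <module>
    if __name__=="__main__": tray(sys.argv[1])
                             ~~~~^^^^^^^^^^^^^
  File "tray.py", line 5, in tray
    o=sensors.get_obs();print("t",o["time"],o["tool_pos"].round(4),o["ee_rot"].round(3),o["width"].round(4))
                                                                                        ^^^^^^^^^^^^^^^^
AttributeError: 'float' object has no attribute 'round'
```

```bash
sed -i 's/o\["width"\].round(4)/round(o["width"],4)/' tray.py; python3 tray.py tr1
```

```text
t 8.6333 [ 0.4111 -0.2404  0.2234] [-3.14e+00  1.00e-03  1.18e-01] 0.0516
w [ 0.4995 -0.233   0.1169] 112
t [ 0.5058 -0.2276  0.101 ] 193
s [ 0.5036 -0.2204  0.1189] 240
all [ 0.5056 -0.2324  0.1145] 167
-0.092 [np.float64(0.4142), np.float64(-0.2429)]
0 [np.float64(0.5056), np.float64(-0.2324)]
0.092 [np.float64(0.597), np.float64(-0.2219)]
```

View pics/tr1v.png

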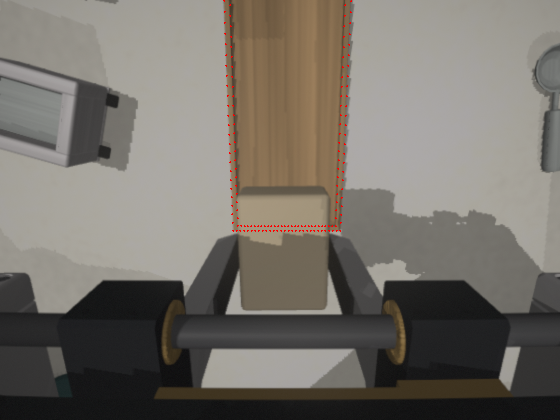

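The fit overlay lies on the tray's edges (near edge at row 230) and the bar is straight in the jaws. Now lower it into the near slot.

Call:
send_rows:
  rows:
    - [1.5,-1,-30,0,0,0]
    - [1.5,-1,-30,0,0,0]
    - [0,-0.5,-30,0,0,0]
    - [0,0,-30,0,0,0]
    - [0,0,-25,0,0,0]
    - [0,0,-15,0,0,0]
    - [0,0,-8,0,0,0]
    - [0,0,0,0,0,0]

```text
time: 9.45
tool_pos: [0.4134, -0.2406, 0.054]
ee_rot: [-3.138, 0.004, 0.12]
wrist_force: [-0.5, -0.4, -1.5]
width: 0.0515
finger_force: 30.0
```

Call:
send_rows:
  rows:
    - [0,0,-3,0,0,0]
    - [0,0,-2,0,0,0]
    - [0,0,-2,0,0,0]
    - [0,0,0,0,0,0]

```text
time: 9.78
tool_pos: [0.4151, -0.2428, 0.05]
ee_rot: [3.14, -0.001, 0.119]
wrist_force: [0.0, -0.4, -1.3]
width: 0.0516
finger_force: 30.0
```

Call:
send_rows:
  rows:
    - [0,0,-2,0,0,0]
    - [0,0,-2,0,0,0]
    - [0,0,-0.5,0,0,0]
    - [0,0,0,0,0,0]

```text
time: 10.12
tool_pos: [0.4151, -0.2429, 0.0459]
ee_rot: [3.14, -0.001, 0.119]
wrist_force: [-0.8, 1.0, 4.5]
width: 0.0518
finger_force: 30.0
```

Call:
send_rows:
  rows:
    - [0,0,0,0,0,0]
    - [0,0,0,0,0,0]
    - [0,0,0,0,0,0]
    - [0,0,10,0,0,0]
    - [0,0,25,0,0,0]
    - [0,0,35,0,0,0]
    - [0,0,35,0,0,0]
    - [0,0,0,0,0,0]
  grip: 70

```text
time: 10.78
tool_pos: [0.4182, -0.2451, 0.1586]
ee_rot: [3.131, -0.011, 0.119]
wrist_force: [1.5, -0.8, 1.7]
width: 0.0698
finger_force: 0.0
```

Call:
send_rows:
  rows:
    - [4.1,22.5,0,0,0,0.106]
    - [4.1,22.5,0,0,0,0.106]
    - [4.1,22.5,0,0,0,0.106]
    - [4.1,22.5,0,0,0,0.106]
    - [4.1,22.5,0,0,0,0.106]
    - [4.1,22.5,0,0,0,0.106]
  grip: 0

```text
time: 11.28
tool_pos: [0.4393, -0.1065, 0.1501]
ee_rot: [3.141, -0.0, 0.76]
wrist_force: [1.0, -0.5, 0.3]
width: 0.0333
finger_force: 0.0
```

Call:
send_rows:
  rows:
    - [4.1,22.5,0,0,0,0.106]
    - [4.1,22.5,0,0,0,0.106]
    - [4.1,22.5,0,0,0,0.106]
    - [4.1,22.5,0,0,0,0.106]
    - [4.1,22.5,0,0,0,0.106]
    - [4.1,22.5,0,0,0,0.106]
    - [0,0,0,0,0,0]
    - [0,0,0,0,0,0]

```text
time: 11.95
tool_pos: [0.4638, 0.0281, 0.1499]
ee_rot: [3.141, 0.001, 1.391]
wrist_force: [-0.8, -0.1, -0.2]
width: 0.0006
finger_force: 0.0
```

Call:
send_rows:
  rows:
    - [0,0,-20,0,0,0]
    - [0,0,-25,0,0,0]
    - [0,0,-18,0,0,0]
    - [0,0,-8,0,0,0]
    - [0,0,-3,0,0,0]
    - [0,0,0,0,0,0]
    - [0,0,0,0,0,0]

```text
time: 12.53
tool_pos: [0.4646, 0.0269, 0.0769]
ee_rot: [3.14, -0.0, 1.389]
wrist_force: [0.2, 0.2, -0.3]
width: 0.0005
finger_force: 0.0
```

Call:
send_rows:
  rows:
    - [0,0,-2,0,0,0]
    - [0,0,-2,0,0,0]
    - [0,0,-0.5,0,0,0]
    - [0,0,0,0,0,0]

```text
time: 12.87
tool_pos: [0.4644, 0.0274, 0.0721]
ee_rot: [3.14, 0.0, 1.391]
wrist_force: [0.5, -0.6, 1.1]
width: 0.0005
finger_force: 1.1
```

The plate is raised, touched at z = 0.072. Push it to the stop.

Call:
send_rows:
  rows:
    - [0,0,-5,0,0,0]
    - [0,0,-5,0,0,0]
    - [0,0,-5,0,0,0]
    - [0,0,-4,0,0,0]
    - [0,0,-3,0,0,0]
    - [0,0,-1.5,0,0,0]
    - [0,0,-2,0,0,0]
    - [0,0,0,0,0,0]

```text
time: 13.53
tool_pos: [0.4646, 0.0274, 0.0495]
ee_rot: [3.14, 0.0, 1.391]
wrist_force: [-6.2, 0.0, 18.3]
width: 0.0003
finger_force: 9.1
```

Call:
send_rows:
  rows:
    - [0,0,-1,0,0,0]
    - [0,0,0,0,0,0]

```text
time: 13.7
tool_pos: [0.4645, 0.0274, 0.0494]
ee_rot: [3.14, 0.0, 1.391]
wrist_force: [-8.9, 0.6, 23.5]
width: 0.0007
finger_force: 11.5
```

Call:
send_rows:
  rows:
    - [0,0,6,0,0,0]
    - [0,0,7,0,0,0]
    - [0,0,7,0,0,0]
    - [0,0,0,0,0,0]
    - [0,0,0,0,0,0]

```text
time: 14.12
tool_pos: [0.464, 0.0275, 0.0649]
ee_rot: [3.141, -0.0, 1.391]
wrist_force: [0.1, -0.3, -0.9]
width: 0.0004
finger_force: 0.0
```

Call:
send_rows:
  rows:
    - [0,0,-4,0,0,0]
    - [0,0,-3,0,0,0]
    - [0,0,-1.5,0,0,0]
    - [0,0,-0.5,0,0,0]
    - [0,0,0,0,0,0]
    - [0,0,0,0,0,0]

```text
time: 14.62
tool_pos: [0.4635, 0.0275, 0.0561]
ee_rot: [-3.14, 0.0, 1.391]
wrist_force: [-2.7, 0.3, 6.8]
width: 0.0004
finger_force: 3.5
```

R is latched: free at 0.065, and the touch lands at about 0.0575. On to Q.

Call:
send_rows:
  rows:
    - [0,0,20,0,0,0]
    - [0,0,30,0,0,0]
    - [0,10,30,0,0,0]
    - [-1.5,32,0,0,0,0.09]
    - [-1.5,32,0,0,0,0.09]
    - [-1.5,32,0,0,0,0.09]
    - [-1.5,32,0,0,0,0.09]
    - [-1.5,32,0,0,0,0.09]

```text
time: 15.28
tool_pos: [0.4556, 0.1988, 0.1348]
ee_rot: [-3.14, 0.0, 1.845]
wrist_force: [0.4, -0.7, -0.0]
width: 0.0005
finger_force: 0.0
```

Call:
send_rows:
  rows:
    - [0,36,0,0,0,0]
    - [0,0,0,0,0,0]
    - [0,0,0,0,0,0]

```text
time: 15.53
tool_pos: [0.4555, 0.2347, 0.1345]
ee_rot: [-3.139, 0.001, 1.844]
wrist_force: [-0.5, -0.4, -0.8]
width: 0.0007
finger_force: 0.0
```

```bash
python3 - <<'E'
from fit import *
o=sensors.get_obs();print(o["time"],o["tool_pos"],o["ee_rot"])
m,im=snap("wrist","w3");V=(m,gmag(im))
a,b=fit([V],.456,.237,.277,.15,MOULD,.012);print(a,b)
for z in(.0595,.0745): print(z,fit([V],*a[:2],a[2],.1,[(.052,.072,z)],.006))
for r in MOULD: draw(im,m,rect(*a,*r,n=15),(0,0,255))
cv2.imwrite("pics/w3v.png",im)
E
```

```text
15.5333 [0.45551541 0.23468274 0.13448838] [-3.13936076e+00  5.05024520e-04  1.84400359e+00]
[0.4548743  0.24056146 0.2745821 ] 144.9880828857422
0.0595 (array([0.45358456, 0.23941841, 0.27194187]), np.float64(97.4806137084961))
0.0745 (array([0.45436991, 0.2419856 , 0.272129  ]), np.float64(89.0139389038086))
```

View pics/w3v.png

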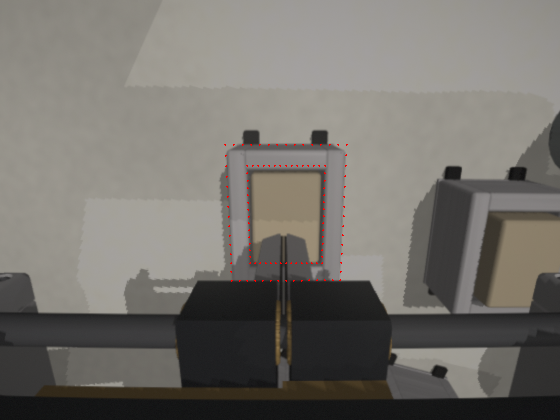

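Q's outline fits at (0.455, 0.239) and its bar is level with the rim. Feel, then push.

Call:
send_rows:
  rows:
    - [0,3,-18,0,0,0]
    - [0,0,-15,0,0,0]
    - [0,0,-8,0,0,0]
    - [0,0,-4,0,0,0]
    - [0,0,0,0,0,0]
    - [0,0,0,0,0,0]

```text
time: 16.08
tool_pos: [0.4567, 0.2359, 0.0911]
ee_rot: [3.141, 0.0, 1.839]
wrist_force: [0.3, -0.3, 0.7]
width: 0.0003
finger_force: 0.0
```

Call:
send_rows:
  rows:
    - [0,0,-3,0,0,0]
    - [0,0,-2,0,0,0]
    - [0,0,-0.5,0,0,0]
    - [0,0,0,0,0,0]

```text
time: 16.42
tool_pos: [0.4564, 0.2365, 0.0854]
ee_rot: [3.141, 0.0, 1.841]
wrist_force: [-1.1, -0.2, -0.9]
width: 0.0006
finger_force: 0.0
```

Call:
send_rows:
  rows:
    - [0,0,-3,0,0,0]
    - [0,0,-3,0,0,0]
    - [0,0,-2,0,0,0]
    - [0,0,-2,0,0,0]
    - [0,0,-1,0,0,0]
    - [0,0,0,0,0,0]

```text
time: 16.92
tool_pos: [0.4568, 0.2367, 0.0766]
ee_rot: [3.14, 0.0, 1.841]
wrist_force: [-2.6, -1.8, 10.7]
width: 0.0005
finger_force: 4.8
```

Call:
send_rows:
  rows:
    - [0,0,-1.5,0,0,0]
    - [0,0,0,0,0,0]

```text
time: 17.08
tool_pos: [0.4568, 0.2367, 0.0765]
ee_rot: [3.139, 0.0, 1.841]
wrist_force: [-6.6, -2.4, 15.4]
width: 0.0004
finger_force: 7.9
```

Call:
send_rows:
  rows:
    - [0,0,6,0,0,0]
    - [0,0,15,0,0,0]
    - [0,0,20,0,0,0]
    - [0,0,9,0,0,0]
    - [0,0,0,0,0,0]
    - [0,0,0,0,0,0]

```text
time: 17.58
tool_pos: [0.4566, 0.2366, 0.1229]
ee_rot: [3.14, -0.0, 1.841]
wrist_force: [-0.1, -0.4, 0.2]
width: 0.0005
finger_force: 0.0
```

Call:
send_rows:
  rows:
    - [0,0,0,0,0,0]
    - [0,0,0,0,0,0]
    - [0,0,0,0,0,0]
    - [0,0,0,0,0,0]
    - [0,0,0,0,0,0]
    - [0,0,0,0,0,0]
    - [0,0,0,0,0,0]
    - [0,0,0,0,0,0]
  grip: 82

```text
time: 18.25
tool_pos: [0.4563, 0.2365, 0.1228]
ee_rot: [3.141, -0.0, 1.841]
wrist_force: [0.3, 0.0, 0.5]
width: 0.0504
finger_force: 0.0
```

```bash
python3 - <<'E'
from fit import *
o=sensors.get_obs();print(o["time"],o["tool_pos"],o["ee_rot"])
m,im=snap("wrist","w4");V=(m,gmag(im))
a,b=fit([V],.455,.238,.275,.1,MOULD,.012);print(a,b)
for z in(.0595,.0745): print(z,fit([V],*a[:2],a[2],.1,[(.052,.072,z)],.006))
E
```

```text
18.25 [0.45634784 0.23648931 0.12279373] [ 3.14147974e+00 -1.86160999e-05  1.84059449e+00]
[0.4570626  0.23895119 0.26874656] 139.70394897460938
0.0595 (array([0.45518514, 0.2404352 , 0.26830583]), np.float64(83.0528335571289))
0.0745 (array([0.4555174 , 0.2433482 , 0.28146439]), np.float64(92.60645294189453))
```

The bar is up: the raised height now fits better. Grasp it.

Call:
send_rows:
  rows:
    - [0,2,0,0,0,0]
    - [0,0,0,0,0,0]
    - [0,0,0,0,0,0]
    - [0,0,-12,0,0,0]
    - [0,0,-12,0,0,0]
    - [0,0,-8,0,0,0]
    - [0,0,-4,0,0,0]
    - [0,0,0,0,0,0]

```text
time: 18.97
tool_pos: [0.4555, 0.2381, 0.0857]
ee_rot: [-3.139, 0.0, 1.841]
wrist_force: [0.3, -0.4, 1.3]
width: 0.0817
finger_force: 0.0
```

Call:
send_rows:
  rows:
    - [0,0,0,0,0,0]
    - [0,0,0,0,0,0]
    - [0,0,0,0,0,0]
    - [0,0,0,0,0,0]
    - [0,0,0,0,0,0]
    - [0,0,0,0,0,0]
  grip: 30

```text
time: 19.47
tool_pos: [0.4563, 0.2385, 0.0867]
ee_rot: [3.142, 0.0, 1.841]
wrist_force: [0.2, 0.3, 0.0]
width: 0.0518
finger_force: 30.0
```

Call:
send_rows:
  rows:
    - [0,0,0,0,0,0]
    - [0,0,8,0,0,0]
    - [0,0,15,0,0,0]
    - [0,0,25,0,0,0]
    - [0,0,25,0,0,0]
    - [0,0,0,0,0,0]

```text
time: 19.97
tool_pos: [0.4592, 0.2396, 0.1661]
ee_rot: [3.131, -0.001, 1.841]
wrist_force: [1.2, -0.2, -0.3]
width: 0.0513
finger_force: 30.0
```

Call:
send_rows:
  rows:
    - [0,-29.7,3.75,0,0,-0.108]
    - [0,-29.7,3.75,0,0,-0.108]
    - [0,-29.7,3.75,0,0,-0.108]
    - [0,-29.7,3.75,0,0,-0.108]
    - [0,-29.7,3.75,0,0,-0.108]
    - [0,-29.7,3.75,0,0,-0.108]
    - [0,-29.7,3.75,0,0,-0.108]
    - [0,-29.7,3.75,0,0,-0.108]

```text
time: 20.63
tool_pos: [0.4557, -0.0005, 0.1892]
ee_rot: [-3.141, 0.0, 0.971]
wrist_force: [-0.3, 0.6, -1.4]
width: 0.0519
finger_force: 30.0
```

Call:
send_rows:
  rows:
    - [0,-29.7,3.75,0,0,-0.108]
    - [0,-29.7,3.75,0,0,-0.108]
    - [0,-29.7,3.75,0,0,-0.108]
    - [0,-29.7,3.75,0,0,-0.108]
    - [0,-29.7,3.75,0,0,-0.108]
    - [0,-29.7,3.75,0,0,-0.108]
    - [0,-29.7,3.75,0,0,-0.108]
    - [0,-29.7,3.75,0,0,-0.108]

```text
time: 21.3
tool_pos: [0.4558, -0.238, 0.2191]
ee_rot: [-3.141, 0.001, 0.107]
wrist_force: [0.3, -0.3, -0.9]
width: 0.0518
finger_force: 30.0
```

Call:
send_rows:
  rows:
    - [0,0,0,0,0,0]
    - [0,0,0,0,0,0]

```text
time: 21.47
tool_pos: [0.4559, -0.2378, 0.2188]
ee_rot: [-3.14, 0.001, 0.111]
wrist_force: [-0.3, 0.7, -1.3]
width: 0.0521
finger_force: 30.0
```

```bash
python3 tray.py tr2
```

```text
t 21.4667 [ 0.4559 -0.2378  0.2188] [-3.14e+00  1.00e-03  1.11e-01] 0.0521
w [ 0.4903 -0.237   0.115 ] 170
t [ 0.4905 -0.2336  0.1222] 212
s [ 0.4871 -0.2249  0.1108] 246
all [ 0.4903 -0.2369  0.1151] 199
-0.092 [np.float64(0.3989), np.float64(-0.2474)]
0 [np.float64(0.4903), np.float64(-0.2369)]
0.092 [np.float64(0.5817), np.float64(-0.2263)]
```

View pics/tr2v.png

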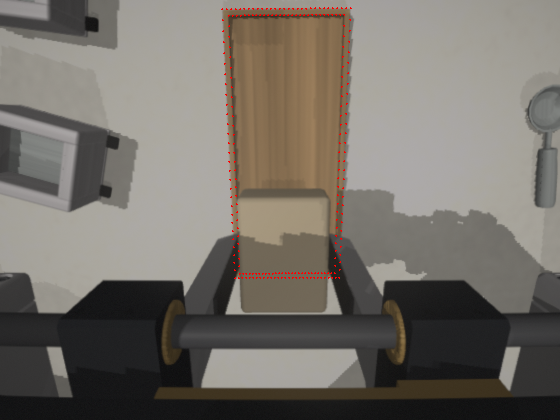

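The tray's far edge is now visible at row 12, and the tray has moved about 15 mm toward the robot. I'll check where the first bar lies.

```bash
cat > bars.py <<'E'
from fit import *
def bars(ims,guesses):
    for x,y in guesses:
        for n,im in ims:
            m=optics.camera_model(n);r,f=fit([(m,gmag(im))],x,y,.115,.2,[(.072,.052,.033)],.03);print(n,(x,y),r.round(4),round(f))
E
python3 - <<'E'
from bars import *
bars([("top",cv2.imread("pics/tr2t.png")),("side",cv2.imread("pics/tr2s.png"))],[(.405,-.245)])
cv2.imwrite("pics/c1.png",np.hstack([cv2.resize(cv2.imread("pics/tr2t.png")[180:330,260:400],(392,420)),cv2.resize(cv2.imread("pics/tr2s.png")[160:235,260:390],(400,230+190))]))
E
```

```text
top (0.405, -0.245) [ 0.3765 -0.25    0.1598] 112
side (0.405, -0.245) [ 0.401  -0.2452  0.1187] 141
```

View pics/c1.png

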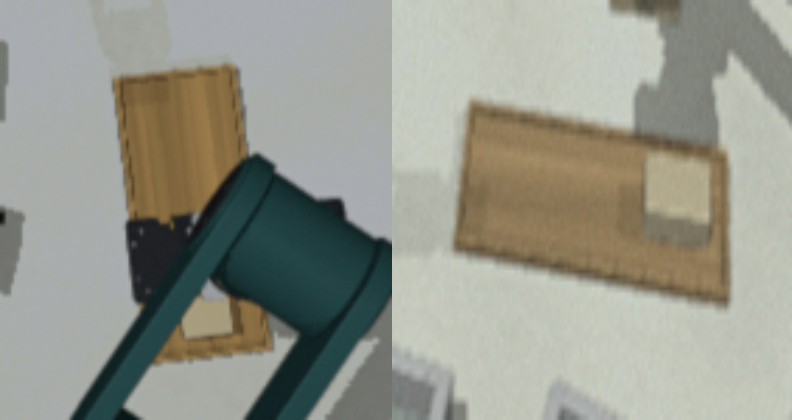

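The first bar sits in the near slot and moved with the tray, so the tray was knocked. Now place the second bar in the middle at (0.490, -0.237).

Call:
send_rows:
  rows:
    - [12,0.5,-30,0,0,0]
    - [12,0.5,-30,0,0,0]
    - [10.5,0,-30,0,0,0]
    - [0,0,-25,0,0,0]
    - [0,0,-25,0,0,0]
    - [0,0,-15,0,0,0]
    - [0,0,-8,0,0,0]
    - [0,0,0,0,0,0]

```text
time: 22.28
tool_pos: [0.4895, -0.2337, 0.0544]
ee_rot: [-3.139, 0.004, 0.115]
wrist_force: [0.2, -0.7, -0.9]
width: 0.0517
finger_force: 30.0
```

Call:
send_rows:
  rows:
    - [0,0,-3,0,0,0]
    - [0,0,-2,0,0,0]
    - [0,0,-2,0,0,0]
    - [0,0,0,0,0,0]

```text
time: 22.62
tool_pos: [0.4913, -0.236, 0.0506]
ee_rot: [3.141, -0.001, 0.113]
wrist_force: [0.9, 0.2, -2.4]
width: 0.0514
finger_force: 30.0
```

Call:
send_rows:
  rows:
    - [0,0,-2,0,0,0]
    - [0,0,-2,0,0,0]
    - [0,0,-1,0,0,0]
    - [0,0,0,0,0,0]

```text
time: 22.95
tool_pos: [0.4912, -0.236, 0.0459]
ee_rot: [3.141, -0.001, 0.112]
wrist_force: [-1.0, 1.0, 4.1]
width: 0.052
finger_force: 30.0
```

Call:
send_rows:
  rows:
    - [0,0,0,0,0,0]
    - [0,0,0,0,0,0]
    - [0,0,0,0,0,0]
    - [0,0,10,0,0,0]
    - [0,0,25,0,0,0]
    - [0,0,35,0,0,0]
    - [0,0,35,0,0,0]
    - [0,0,0,0,0,0]
  grip: 70

```text
time: 23.62
tool_pos: [0.4946, -0.238, 0.1592]
ee_rot: [3.132, -0.012, 0.113]
wrist_force: [0.3, 0.3, 0.8]
width: 0.0695
finger_force: 0.0
```

Call:
send_rows:
  rows:
    - [9,30,0,0,0,0.108]
    - [9,30,0,0,0,0.108]
    - [9,30,0,0,0,0.108]
    - [9,30,0,0,0,0.108]
    - [9,30,0,0,0,0.108]
    - [9,30,0,0,0,0.108]
    - [9,30,0,0,0,0.108]
    - [9,30,0,0,0,0.108]
  grip: 82

```text
time: 24.28
tool_pos: [0.5631, 0.0058, 0.1502]
ee_rot: [3.141, -0.0, 0.982]
wrist_force: [-0.4, -0.4, -0.2]
width: 0.0817
finger_force: 0.0
```

Call:
send_rows:
  rows:
    - [9,30,0,0,0,0.108]
    - [9,30,0,0,0,0.108]
    - [9,30,0,0,0,0.108]
    - [9,30,0,0,0,0.108]
    - [9,30,0,0,0,0.108]
    - [9,30,0,0,0,0.108]
    - [9,30,0,0,0,0.108]
    - [9,30,0,0,0,0.108]

```text
time: 24.95
tool_pos: [0.635, 0.2459, 0.1499]
ee_rot: [3.141, 0.0, 1.846]
wrist_force: [0.2, -0.2, -0.8]
width: 0.0821
finger_force: 0.0
```

Call:
send_rows:
  rows:
    - [0,5,0,0,0,0]
    - [0,0,0,0,0,0]
    - [0,0,0,0,0,0]

```text
time: 25.2
tool_pos: [0.6346, 0.249, 0.1496]
ee_rot: [-3.141, 0.001, 1.84]
wrist_force: [0.2, -0.4, -0.1]
width: 0.0817
finger_force: 0.0
```

```bash
python3 - <<'E'
from fit import *
o=sensors.get_obs();print(o["time"],o["tool_pos"],o["ee_rot"])
m,im=snap("wrist","w5");V=(m,gmag(im));snap("top","w5t");snap("side","w5s")
a,b=fit([V],.638,.256,.267,.1,MOULD,.012);print(a,b)
for z in(.0595,.0745): print(z,fit([V],*a[:2],a[2],.1,[(.052,.072,z)],.006))
for r in MOULD: draw(im,m,rect(*a,*r,n=15),(0,0,255))
cv2.imwrite("pics/w5v.png",im)
E
```

```text
25.2 [0.63459577 0.24896857 0.1495528 ] [-3.14087247e+00  7.96673211e-04  1.83999466e+00]
[0.63802088 0.25631016 0.26277047] 149.6201171875
0.0595 (array([0.6388882 , 0.25928506, 0.26151999]), np.float64(92.05020904541016))
0.0745 (array([0.6375648 , 0.25575903, 0.25819841]), np.float64(98.89506530761719))
```

View pics/w5v.png

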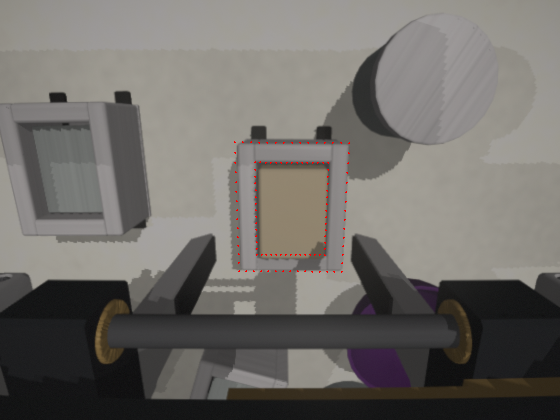

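P's fit is at (0.638, 0.256), with bowl and tin clear of the fingers. Closing the jaws will feel whether the bar is up.

Call:
send_rows:
  rows:
    - [1.7,3.5,-10,0,0,0]
    - [1.7,3.5,-17,0,0,0]
    - [0,0,-17,0,0,0]
    - [0,0,-12,0,0,0]
    - [0,0,-4,0,0,0]
    - [0,0,-3,0,0,0]
    - [0,0,0,0,0,0]
    - [0,0,0,0,0,0]

```text
time: 26.02
tool_pos: [0.6389, 0.2563, 0.0878]
ee_rot: [3.14, -0.0, 1.84]
wrist_force: [0.5, 0.2, -0.5]
width: 0.0818
finger_force: 0.0
```

Call:
send_rows:
  rows:
    - [0,0,0,0,0,0]
    - [0,0,0,0,0,0]
    - [0,0,0,0,0,0]
    - [0,0,0,0,0,0]
    - [0,0,0,0,0,0]
    - [0,0,0,0,0,0]
  grip: 30

```text
time: 26.52
tool_pos: [0.6385, 0.2564, 0.0871]
ee_rot: [3.141, -0.0, 1.841]
wrist_force: [-0.1, -0.4, 0.2]
width: 0.0516
finger_force: 30.0
```

It is raised and gripped. Carry it to the tray.

Call:
send_rows:
  rows:
    - [0,0,0,0,0,0]
    - [0,0,8,0,0,0]
    - [0,0,15,0,0,0]
    - [0,0,25,0,0,0]
    - [0,0,30,0,0,0]
    - [0,0,0,0,0,0]

```text
time: 27.02
tool_pos: [0.6409, 0.2571, 0.1727]
ee_rot: [3.13, -0.0, 1.841]
wrist_force: [0.3, 0.3, 0.2]
width: 0.0515
finger_force: 30.0
```

Call:
send_rows:
  rows:
    - [-9.3,-31,3.4,0,0,-0.108]
    - [-9.3,-31,3.4,0,0,-0.108]
    - [-9.3,-31,3.4,0,0,-0.108]
    - [-9.3,-31,3.4,0,0,-0.108]
    - [-9.3,-31,3.4,0,0,-0.108]
    - [-9.3,-31,3.4,0,0,-0.108]
    - [-9.3,-31,3.4,0,0,-0.108]
    - [-9.3,-31,3.4,0,0,-0.108]

```text
time: 27.68
tool_pos: [0.5626, 0.007, 0.1913]
ee_rot: [-3.14, 0.001, 0.971]
wrist_force: [0.1, 0.2, -1.3]
width: 0.0515
finger_force: 30.0
```

Call:
send_rows:
  rows:
    - [-9.3,-31,3.4,0,0,-0.108]
    - [-9.3,-31,3.4,0,0,-0.108]
    - [-9.3,-31,3.4,0,0,-0.108]
    - [-9.3,-31,3.4,0,0,-0.108]
    - [-9.3,-31,3.4,0,0,-0.108]
    - [-9.3,-31,3.4,0,0,-0.108]
    - [-9.3,-31,3.4,0,0,-0.108]
    - [-9.3,-31,3.4,0,0,-0.108]

```text
time: 28.35
tool_pos: [0.4883, -0.2408, 0.2186]
ee_rot: [-3.141, 0.001, 0.107]
wrist_force: [-0.1, 0.1, -1.3]
width: 0.0519
finger_force: 30.0
```

Call:
send_rows:
  rows:
    - [0,0,0,0,0,0]
    - [0,0,0,0,0,0]

```text
time: 28.52
tool_pos: [0.4886, -0.2409, 0.2186]
ee_rot: [-3.141, 0.001, 0.11]
wrist_force: [-0.0, 0.4, -2.2]
width: 0.0521
finger_force: 30.0
```

```bash
sed -i 's/x=.505,y=-.232,a=.119/x=.4903,y=-.2369,a=.115/' tray.py; python3 tray.py tr3
```

```text
t 28.5167 [ 0.4886 -0.2409  0.2186] [-3.141e+00  1.000e-03  1.100e-01] 0.0521
w [ 0.4689 -0.2393  0.1111] 167
t [ 0.491  -0.2362  0.1444] 221
s [ 0.487  -0.2235  0.1107] 252
all [ 0.4907 -0.2368  0.116 ] 199
-0.092 [np.float64(0.3993), np.float64(-0.2475)]
0 [np.float64(0.4907), np.float64(-0.2368)]
0.092 [np.float64(0.5821), np.float64(-0.2262)]
```

View pics/tr3v.png

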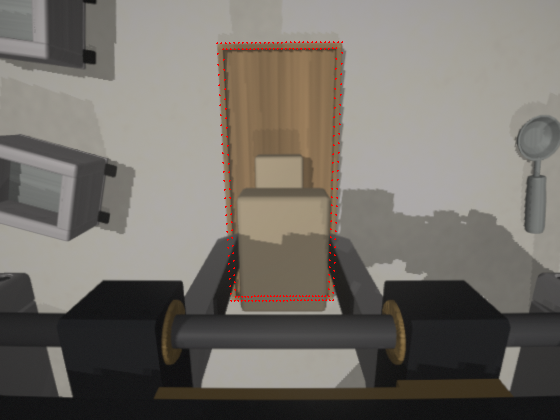

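The tray hasn't moved since (overlay on its edges), and the middle bar lies straight at px (280,170). Place the third bar at (0.582, -0.226).

Call:
send_rows:
  rows:
    - [23.5,3.75,0,0,0,0]
    - [23.5,3.75,-20,0,0,0.005]
    - [23.5,3.75,-30,0,0,0]
    - [23.5,3.75,-30,0,0,0]
    - [0,0,-30,0,0,0]
    - [0,0,-30,0,0,0]
    - [0,0,-15,0,0,0]
    - [0,0,-8,0,0,0]

```text
time: 29.33
tool_pos: [0.5818, -0.2217, 0.0517]
ee_rot: [-3.137, 0.006, 0.121]
wrist_force: [0.0, -0.5, -1.9]
width: 0.0517
finger_force: 30.0
```

Call:
send_rows:
  rows:
    - [0,0,-2,0,0,0]
    - [0,0,-2,0,0,0]
    - [0,0,0,0,0,0]
    - [0,0,0,0,0,0]

```text
time: 29.67
tool_pos: [0.5846, -0.225, 0.0543]
ee_rot: [3.14, -0.003, 0.118]
wrist_force: [-0.4, 0.1, -0.4]
width: 0.0518
finger_force: 30.0
```

Call:
send_rows:
  rows:
    - [-2,-1,-4,0,0,0]
    - [0,0,-2,0,0,0]
    - [0,0,-2,0,0,0]
    - [0,0,-1,0,0,0]
    - [0,0,0,0,0,0]

```text
time: 30.08
tool_pos: [0.5816, -0.2262, 0.0462]
ee_rot: [3.14, -0.001, 0.117]
wrist_force: [-3.9, 1.7, 8.2]
width: 0.0518
finger_force: 30.0
```

Call:
send_rows:
  rows:
    - [0,0,0,0,0,0]
    - [0,0,0,0,0,0]
    - [0,0,0,0,0,0]
    - [0,0,10,0,0,0]
    - [0,0,25,0,0,0]
    - [0,0,35,0,0,0]
    - [0,0,35,0,0,0]
    - [0,0,0,0,0,0]
  grip: 70

```text
time: 30.75
tool_pos: [0.5853, -0.2276, 0.1582]
ee_rot: [3.133, -0.013, 0.118]
wrist_force: [1.1, -0.1, 1.9]
width: 0.0701
finger_force: 0.0
```

Call:
send_rows:
  rows:
    - [4.7,22.4,0,0,0,0.119]
    - [4.7,22.4,0,0,0,0.119]
    - [4.7,22.4,0,0,0,0.119]
    - [4.7,22.4,0,0,0,0.119]
    - [4.7,22.4,0,0,0,0.119]
    - [4.7,22.4,0,0,0,0.119]
  grip: 0

```text
time: 31.25
tool_pos: [0.6099, -0.0903, 0.1487]
ee_rot: [3.141, -0.0, 0.837]
wrist_force: [0.5, 0.8, 0.2]
width: 0.0334
finger_force: 0.0
```

Call:
send_rows:
  rows:
    - [4.7,22.4,0,0,0,0.119]
    - [4.7,22.4,0,0,0,0.119]
    - [4.7,22.4,0,0,0,0.119]
    - [4.7,22.4,0,0,0,0.119]
    - [4.7,22.4,0,0,0,0.119]
    - [4.7,22.4,0,0,0,0.119]
    - [0,0,0,0,0,0]
    - [0,0,0,0,0,0]

```text
time: 31.92
tool_pos: [0.638, 0.044, 0.1484]
ee_rot: [3.141, 0.0, 1.546]
wrist_force: [0.2, -0.5, 0.6]
width: 0.0006
finger_force: 0.0
```

```bash
python3 - <<'E'
from fit import *
o=sensors.get_obs();print(o["time"],o["tool_pos"],o["ee_rot"])
m,im=snap("wrist","w6");V=(m,gmag(im));snap("top","w6t");snap("side","w6s")
print(fit([V],.6378,.042,-.025,.1,MOULD,.012))
E
```

```text
31.9167 [0.63796377 0.04403326 0.14837905] [3.14125585e+00 4.70606672e-04 1.54631877e+00]
(array([ 0.63787496,  0.04181085, -0.03403134]), np.float32(199.42606))
```

Centred on S. Feel down, expecting about 0.072 if raised and 0.0575 if latched.

Call:
send_rows:
  rows:
    - [0,-2,-20,0,0,0]
    - [0,0,-25,0,0,0]
    - [0,0,-16,0,0,0]
    - [0,0,-8,0,0,0]
    - [0,0,-3,0,0,0]
    - [0,0,0,0,0,0]
    - [0,0,0,0,0,0]

```text
time: 32.65
tool_pos: [0.6386, 0.0406, 0.0775]
ee_rot: [3.139, 0.0, 1.545]
wrist_force: [-0.8, 0.4, 0.5]
width: 0.0003
finger_force: 0.0
```

Call:
send_rows:
  rows:
    - [0,0,-2,0,0,0]
    - [0,0,-2,0,0,0]
    - [0,0,-1.5,0,0,0]
    - [0,0,0,0,0,0]

```text
time: 32.98
tool_pos: [0.6378, 0.0412, 0.0708]
ee_rot: [3.141, 0.0, 1.546]
wrist_force: [-0.4, 0.4, -0.7]
width: 0.0007
finger_force: 0.0
```

Call:
send_rows:
  rows:
    - [0,0,-4,0,0,0]
    - [0,0,-4,0,0,0]
    - [0,0,-2,0,0,0]
    - [0,0,0,0,0,0]
    - [0,0,0,0,0,0]

```text
time: 33.4
tool_pos: [0.6376, 0.0411, 0.0602]
ee_rot: [-3.141, -0.0, 1.546]
wrist_force: [-0.8, 0.2, 0.7]
width: 0.0002
finger_force: 0.0
```

Call:
send_rows:
  rows:
    - [0,0,-2,0,0,0]
    - [0,0,-1.2,0,0,0]
    - [0,0,0,0,0,0]
    - [0,0,0,0,0,0]

```text
time: 33.73
tool_pos: [0.638, 0.0411, 0.0577]
ee_rot: [3.141, 0.0, 1.546]
wrist_force: [0.5, -0.7, -0.3]
width: 0.0006
finger_force: 0.3
```

S gives its first touch at 0.0577, so it is already latched and I leave it alone. Now P's plate.

Call:
send_rows:
  rows:
    - [0,0,25,0,0,0]
    - [0,0,30,0,0,0]
    - [0,11,20,0,0,0]
    - [0,34,0,0,0,0.06]
    - [0,34,0,0,0,0.06]
    - [0,34,0,0,0,0.06]
    - [0,34,0,0,0,0.06]
    - [0,34,0,0,0,0.05]

```text
time: 34.4
tool_pos: [0.6376, 0.2235, 0.1326]
ee_rot: [3.141, 0.0, 1.838]
wrist_force: [0.2, 1.2, 0.0]
width: 0.0006
finger_force: 0.0
```

Call:
send_rows:
  rows:
    - [0,34,0,0,0,0]
    - [0,0,0,0,0,0]
    - [0,0,-15,0,0,0]
    - [0,0,-20,0,0,0]
    - [0,0,-14,0,0,0]
    - [0,0,-5,0,0,0]
    - [0,0,0,0,0,0]
    - [0,0,0,0,0,0]

```text
time: 35.07
tool_pos: [0.638, 0.2557, 0.0788]
ee_rot: [3.141, 0.0, 1.835]
wrist_force: [0.3, -0.0, 0.8]
width: 0.0007
finger_force: 0.0
```

Call:
send_rows:
  rows:
    - [0,0,-2,0,0,0]
    - [0,0,-2,0,0,0]
    - [0,0,-2,0,0,0]
    - [0,0,0,0,0,0]

```text
time: 35.4
tool_pos: [0.6379, 0.256, 0.0726]
ee_rot: [3.141, -0.0, 1.836]
wrist_force: [-0.1, 0.5, -0.5]
width: 0.0005
finger_force: 0.0
```

Call:
send_rows:
  rows:
    - [0,0,-1.5,0,0,0]
    - [0,0,-0.5,0,0,0]
    - [0,0,0,0,0,0]

```text
time: 35.65
tool_pos: [0.638, 0.2561, 0.0715]
ee_rot: [3.141, 0.0, 1.836]
wrist_force: [-1.0, -0.5, 3.6]
width: 0.0003
finger_force: 2.0
```

Call:
send_rows:
  rows:
    - [0,0,-5,0,0,0]
    - [0,0,-5,0,0,0]
    - [0,0,-5,0,0,0]
    - [0,0,-4,0,0,0]
    - [0,0,-3,0,0,0]
    - [0,0,-1.5,0,0,0]
    - [0,0,-1,0,0,0]
    - [0,0,0,0,0,0]

```text
time: 36.32
tool_pos: [0.6382, 0.2561, 0.0496]
ee_rot: [3.14, 0.0, 1.836]
wrist_force: [-5.3, -1.7, 13.1]
width: 0.0001
finger_force: 6.1
```

Call:
send_rows:
  rows:
    - [0,0,-1.5,0,0,0]
    - [0,0,0,0,0,0]

```text
time: 36.48
tool_pos: [0.6382, 0.2561, 0.0495]
ee_rot: [3.139, 0.0, 1.836]
wrist_force: [-5.8, -2.3, 15.7]
width: 0.0003
finger_force: 8.3
```

Call:
send_rows:
  rows:
    - [0,0,6,0,0,0]
    - [0,0,6,0,0,0]
    - [0,0,6,0,0,0]
    - [0,0,0,0,0,0]
    - [0,0,0,0,0,0]

```text
time: 36.9
tool_pos: [0.6379, 0.2561, 0.0622]
ee_rot: [3.141, -0.0, 1.836]
wrist_force: [0.0, -0.0, 0.1]
width: 0.0006
finger_force: 0.0
```

Call:
send_rows:
  rows:
    - [0,0,-3,0,0,0]
    - [0,0,-2,0,0,0]
    - [0,0,-1,0,0,0]
    - [0,0,0,0,0,0]
    - [0,0,0,0,0,0]

```text
time: 37.32
tool_pos: [0.6377, 0.256, 0.0573]
ee_rot: [-3.141, 0.0, 1.836]
wrist_force: [-1.6, -2.9, 6.9]
width: 0.0005
finger_force: 3.4
```

P is latched. Now Q.

Call:
send_rows:
  rows:
    - [0,0,25,0,0,0]
    - [0,0,30,0,0,0]
    - [-6,-3,20,0,0,0]
    - [-35,-3,0,0,0,0]
    - [-35,-3,0,0,0,0]
    - [-35,-3,0,0,0,0]
    - [-35,-3,0,0,0,0]
    - [-35,-3,0,0,0,0]

```text
time: 37.98
tool_pos: [0.4547, 0.2376, 0.1302]
ee_rot: [-3.14, 0.0, 1.835]
wrist_force: [0.0, 0.3, 0.0]
width: 0.0006
finger_force: 0.0
```

Call:
send_rows:
  rows:
    - [0,0,0,0,0,0]
    - [0,0,0,0,0,0]
    - [0,0,-15,0,0,0]
    - [0,0,-20,0,0,0]
    - [0,0,-13,0,0,0]
    - [0,0,-5,0,0,0]
    - [0,0,0,0,0,0]
    - [0,0,0,0,0,0]

```text
time: 38.65
tool_pos: [0.4579, 0.2382, 0.0786]
ee_rot: [3.141, 0.0, 1.835]
wrist_force: [0.3, -0.1, 0.1]
width: 0.0004
finger_force: 0.0
```

Call:
send_rows:
  rows:
    - [0,0,-2,0,0,0]
    - [0,0,-2,0,0,0]
    - [0,0,-2,0,0,0]
    - [0,0,0,0,0,0]

```text
time: 38.98
tool_pos: [0.4569, 0.2381, 0.0725]
ee_rot: [3.141, -0.0, 1.836]
wrist_force: [-0.1, 0.1, 0.1]
width: 0.0006
finger_force: 0.0
```

Call:
send_rows:
  rows:
    - [0,0,-1.5,0,0,0]
    - [0,0,-0.5,0,0,0]
    - [0,0,0,0,0,0]

```text
time: 39.23
tool_pos: [0.457, 0.2382, 0.0712]
ee_rot: [3.141, -0.0, 1.836]
wrist_force: [-1.6, -1.0, 4.4]
width: 0.0005
finger_force: 2.0
```

Call:
send_rows:
  rows:
    - [0,0,-5,0,0,0]
    - [0,0,-5,0,0,0]
    - [0,0,-5,0,0,0]
    - [0,0,-4,0,0,0]
    - [0,0,-3,0,0,0]
    - [0,0,-1.5,0,0,0]
    - [0,0,-2,0,0,0]
    - [0,0,0,0,0,0]

```text
time: 39.9
tool_pos: [0.4572, 0.2383, 0.0494]
ee_rot: [3.14, 0.0, 1.836]
wrist_force: [-8.1, -3.1, 22.1]
width: 0.0006
finger_force: 10.9
```

Call:
send_rows:
  rows:
    - [0,0,-1,0,0,0]
    - [0,0,0,0,0,0]

```text
time: 40.07
tool_pos: [0.4572, 0.2383, 0.0494]
ee_rot: [3.14, 0.0, 1.836]
wrist_force: [-10.3, -4.4, 26.2]
width: 0.0004
finger_force: 13.0
```

Call:
send_rows:
  rows:
    - [0,0,6,0,0,0]
    - [0,0,6,0,0,0]
    - [0,0,6,0,0,0]
    - [0,0,0,0,0,0]
    - [0,0,0,0,0,0]

```text
time: 40.48
tool_pos: [0.4569, 0.2381, 0.0618]
ee_rot: [3.141, -0.0, 1.836]
wrist_force: [-0.4, 0.2, -1.1]
width: 0.0003
finger_force: 0.0
```

Call:
send_rows:
  rows:
    - [0,0,-3,0,0,0]
    - [0,0,-2,0,0,0]
    - [0,0,-0.5,0,0,0]
    - [0,0,0,0,0,0]
    - [0,0,0,0,0,0]

```text
time: 40.9
tool_pos: [0.4567, 0.238, 0.0569]
ee_rot: [-3.141, 0.0, 1.836]
wrist_force: [-1.9, -1.8, 6.2]
width: 0.0003
finger_force: 3.4
```

All four plates are latched. Lift clear and check the tray.

Call:
send_rows:
  rows:
    - [0,0,25,0,0,0]
    - [0,0,35,0,0,0]
    - [0,0,35,0,0,0]
    - [0,0,35,0,0,0]
    - [0,0,35,0,0,0]
    - [0,0,0,0,0,0]
    - [0,0,0,0,0,0]

```text
time: 41.48
tool_pos: [0.4579, 0.2385, 0.2234]
ee_rot: [3.137, -0.0, 1.836]
wrist_force: [-0.6, -0.2, 0.2]
width: 0.0004
finger_force: 0.0
```

```bash
python3 - <<'E'
from bars import *
_,t=snap("top","f_t");_,s=snap("side","f_s")
bars([("top",t),("side",s)],[(.401,-.246),(.491,-.236),(.582,-.226)])
cv2.imwrite("pics/f.png",np.hstack([cv2.resize(t[100:330,90:400],(400,297)),cv2.resize(s[150:350,170:410],(356,297))]))
E
```

```text
top (0.401, -0.246) [ 0.4001 -0.2466  0.1292] 140
side (0.401, -0.246) [ 0.3767 -0.224   0.168 ] 120
top (0.491, -0.236) [ 0.4885 -0.2351  0.1157] 143
side (0.491, -0.236) [ 0.4779 -0.2062 -0.0139] 63
top (0.582, -0.226) [ 0.5791 -0.225   0.1268] 144
side (0.582, -0.226) [ 0.6019 -0.2206  0.1251] 141
```

View pics/f.png

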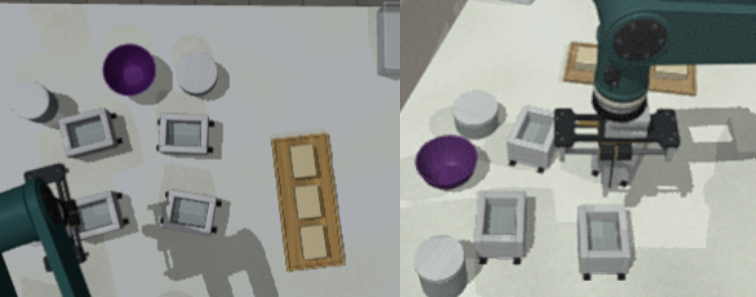

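The top view shows three bars in a row on the tray floor, around px (305,160), (309,200) and (314,242) of the crop. All moulds are empty with plates down, and the bowl and tins are where they were. Handing in.

```bash
python3 -c "
from bench import ticket;print(ticket.close_job())"
```

```text
the job is handed in; nothing more can be done
None
```

The job is handed in: all three soap bars lie flat in a row in the tray, all four mould plates were felt latched down, and the bowl, tins and spoon were not touched.

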